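Close the counter connection box

TASK

The grey connection box on the counter was left open: its metal cover is swung aside, with its loose end perched on top of a brass pin. Bring the cover back round so that it drops over both pins and lies flat on the box, then swing the wire bail with the red grip over the cover, all the way home, and let go. Leave the can, the dip cup and the bell where they stand.

Things in the scene. Friction and masses are not known exactly. Their poses are not given: they have to be found in the camera images.
- box: Grey open-topped connection box, fixed, 110 (x) x 220 (y) x 46 mm high; end feet reach y = +/-128 mm, cable glands 16 mm beyond its +x wall. Origin at the centre of its underside, on the worktop; y is the long way. Two round-topped brass pins, 8 mm thick, stand 8 mm above its rim (tops 54 mm up) at x = 0, y = -85 and +85 mm.
- pin_near (a point): Foot of the pivot pin at rim height (46 mm up), box frame (0, -85, 46) mm. The cover's round hole starts on this pin, at the bail's end of the box.
- pin_far (a point): Foot of the other pin at rim height, box frame (0, 85, 46) mm. At the start the free end of the cover lies on top of this pin.
- cover: Loose aluminium plate, 250 g, 116 (x) x 216 (y) x 4 mm. Origin: underside, centre of its 11 mm round hole, 23 mm from one end; y runs along it to the free end. At the start that hole is on pin_near and the plate is turned 0.13 to 0.24 rad about it, free end displaced to the box's -x and 8 mm too high on pin_far. Seated: parallel to the box, underside 46 mm, top 50 mm above the worktop.
- cover_hole (a point): Centre of the cover's other hole (14 x 14 mm, square, through), on the underside, cover frame (0, 170, 0) mm. Seated, it is at pin_far. As the free end is pushed towards the box's +x it slides on the pin's top until this hole is above the pin, then drops 8 mm by its own weight and is held by both pins.
- cover_rib (a point): Centre of the black rib handle fixed on the cover's top: 10 (x) x 50 (y) x 16 (z) mm, cover frame (0, 130, 12) mm; it stands from 4 to 20 mm above the cover's underside. It can be pushed sideways, pressed down or pinched from above across its 10 mm.
- bail (a joint): U-shaped wire bail hinged to the box's long sides, rad: 0 = home (stop), bar across the cover with its grip 2 mm above it; grows as it swings up and over to the box's -y end, at most 2.4. Starts at 1.8 to 2.2. Hinge friction (0.05 N m) holds it where it is left. Pivot axis: along box x through box frame (0, -70, 38) mm; bar 72.5 mm from it. It goes home after the cover is seated.
- bail_grip (a point): Centre of the red grip on the bail's bar: 10 mm in diameter, 64 mm long, along the box's x axis; the wire bar is 140 mm wide overall and 5 mm thick. With the bail home it is at box frame (0, 0, 57) mm.
- can: Drinks can, 66 mm in diameter, 115 mm tall, loose, on the box's +x side. Origin under its centre. Leave it alone.
- dip_cup: Red lidded dip cup, 69 mm in diameter, 34 mm tall, loose, on the box's +x side. Origin under its centre. Leave it alone.
- bell: Silver counter bell on a black base, 82 mm in diameter, 67 mm tall, loose, beyond the box's +y end. Origin under its centre. Leave it alone.

How it is judged:
By the outcome, as a careful person would: the job done as asked, in the order asked, and still so for the second after the job is handed in, with the robot touching nothing.
It also fails if it takes over 58 s, if anything falls off the work surface, if the arm or the gripper's body presses on something with over 40 N, if the wrist force passes 120 N, or if a joint passes its speed limit or range.

ROBOT

A 7-joint arm with a two-finger parallel gripper is mounted at the origin on a cart in front of the work surface, level with it; the furniture and walls round the work are solid. World frame = base frame: x ahead of the robot, y to its left, z up, the work surface at z = 0. Lengths are in m, angles in rad, forces in N, time in s.
With the tool pointing down it reaches from about 0.4 to 0.85 m from the base axis. Payload 10.4 kg.
Tool frame: the origin (TCP) lies where the fingers leave the gripper's body, on its centre line; the fingertips stand 73 mm ahead of it and the grasp point (between the pads) lies 54 mm ahead of it; z points along the fingers, y is the line along which they close (so a half turn about z gives the same grasp; the last joint's range is limited). The gripper opens to 85 mm and grips with 20 to 120 N. Pads are 22 mm wide; open, the fingers measure 114 mm over their backs; the gripper's body (76 mm by 85 mm) begins 54 mm behind the grasp point. The pads swing forward as they close: fully open they stand 13 mm farther back than shut.
Start: joints at [-1.14, 0.332, -0.065, 1.46, 0.022, 1.35, -0.088], TCP at [0.274, 0.562, 0.304] pointing down, gripper open.
Joint ranges: [-2.6, 2.6], [-0.5, 2.12], [-1.47, 1.34], [0.16, 2.42], [-1.27, 4.41], [0.06, 2.06], [-2.6, 2.6]. Speed limits (rad/s): [2.22, 2.22, 2.79, 2.79, 3.14, 3.14, 3.14].

INTERFACE

Orientations are given as a unit quaternion [w, x, y, z].
In Python, from station import read_state, camera, calibration, sign_off gives the robot as it stands.
- The arm moves only by the tool send_rows, never from a script. Its argument "motion" is a list of rows, each a list of 3 entries, a list of its own where there are three numbers: the turn, a rotation vector about the tool's x, y, z normalised to -1 to 1, where 1 is pi rad, then the shift along the tool's x, y, z normalised to -1 to 1, where 1 is 0.08 m, then the opening, from 0 (shut) to 1 (fully open). In form: [[[rx, ry, rz], [tx, ty, tz], fingers], ...]. A call has 1 to 10 rows; each row shifts and turns the commanded pose from where the row before left it, along the tool's axes as they then stand; what a row does not reach is not made up. A row lasts 1/8 s, in which the tool goes at most 62.5 mm and 10.7 degrees, less where a joint would pass 70% of its speed; a pose out of reach is approached as far as the arm can. A call with a number of a shift or a turn outside -1 to 1 is refused whole. A call with a gripper value outside its range is refused whole. The fingers move at their own pace and stop on an object; the grip force is fixed at half the most. Time passes only in rows, so rows that do not move let the fingers close. It gives the time, the measured TCP pose, the force, the opening and the grip force at its end, in the units of the state.
- read_state(): the state, without advancing time (a new reading comes with each control period).
- camera(name): name is "side" or "top" or "wrist"; returns the picture (480x640x3 uint8, blue, green, red); there is no depth.
- calibration(name): a dict with "fx", "fy", "cx", "cy" (pixels), "k1" (the pictures are not rectified: a ray, as slopes to the right and down, at radius r is drawn at 1 + k1 r^2 times it, then the intrinsics apply), "world_from_camera" (4x4, takes a point from camera to world coordinates); the wrist camera has in their place "mount" (4x4, takes a point from camera to tool coordinates, whose origin is the TCP and whose axes are the flange's). Camera axes: x right, y up, looking along -z (the intrinsics and any distortion apply to the point x, -y, -z); pixel columns grow to the right and rows downward; lengths in m; the calibration is good to about 2 mm. A picture is of the moment at which its call begins: read the wrist's pose just before it. calibration takes no time and is no camera call.
- sign_off(): hands the job in; it is judged then, once.
The state is a dict: "clock": time; "q": joint angles; "qd": joint speeds; "effort": joint torques, N m; "ee_pos": TCP position; "tcp_rot": TCP orientation; "contact_force": force on the tool from outside, world axes, zero at the start; "moment": the same for the moment, N m; "opening": finger opening in m; "grasp_force": force on a finger pad.
Only numpy, scipy, OpenCV 4.12 (cv2) and the standard library are available. Lean on these libraries where they do the work, as an engineer would, in place of code of your own. Each camera call takes 0.05 s, during which the arm holds its last target. There are 200 camera calls.

## Working session

There is one attempt and no reset: what is moved stays moved. The work goes in short steps, Python scripts to look and compute and a tool call to move; the robot and the scene stay as the last step left them, time stands still between calls to the robot, and variables do not carry over. Pictures are saved under pics/ and viewed, at most 10 in all, crops included, and the job is handed in when it is done.

Besides the shell and the picture viewer there is one more tool, called by a JSON object that holds its "method" and its "body", one argument or row to a line. send_rows: Moves the arm, as the interface text tells. Scaled input: -1 to 1 covers 0.08 m each way for a shift and pi rad each way for a turn. Its arguments: {"type":"object","properties":{"motion":{"type":"array","items":{"type":"array"}}},"required":["motion"]}

```bash
ls; mkdir -p pics
cat > h.py <<'E'
import numpy as np, cv2
from station import read_state, camera, calibration
from scipy.spatial.transform import Rotation as R
def ray(name,u,v,st=None):
    c=calibration(name); xd=np.array([(u-c["cx"])/c["fx"],(v-c["cy"])/c["fy"]]); x=xd.copy()
    for _ in range(20): x=xd/(1+c["k1"]*(x@x))
    T=np.array(c["world_from_camera"]) if "world_from_camera" in c else pose(st)@np.array(c["mount"])
    return T[:3,3],T[:3,:3]@np.array([x[0],-x[1],-1])
def pose(st):
    q=st["tcp_rot"];T=np.eye(4);T[:3,:3]=R.from_quat([q[1],q[2],q[3],q[0]]).as_matrix();T[:3,3]=st["ee_pos"];return T
def onz(name,u,v,z,st=None):
    o,d=ray(name,u,v,st); return o+d*(z-o[2])/d[2]
def two(a,b):
    (o1,d1),(o2,d2)=a,b; s=np.linalg.lstsq(np.c_[d1,-d2],o2-o1,rcond=None)[0]
    p,q=o1+s[0]*d1,o2+s[1]*d2; return (p+q)/2,np.linalg.norm(p-q)
E
python3 - <<'E'
from h import *
s=read_state(); print(s)
for n in("top","side"): cv2.imwrite(f"pics/{n}0.png",camera(n)); print(n,np.round(calibration(n)["world_from_camera"],2).tolist())
E
```

```text
pics
{'clock': 0.0, 'q': array([-1.13956915,  0.33285933, -0.06466913,  1.4609349 ,  0.02159118,
        1.34991897, -0.08848042]), 'qd': array([ 1.21921631e-03, -1.31252316e-05, -9.11875615e-04, -2.72892701e-04,
        1.46779754e-03, -5.08902149e-04,  9.01175128e-04]), 'effort': array([-2.59841509e-04, -6.25430202e+01,  4.87683574e-02, -3.91621470e+01,
        1.59932161e-02,  9.65227227e-03,  1.07726538e-05]), 'ee_pos': array([0.27389933, 0.56148009, 0.30312668]), 'tcp_rot': array([-1.26740432e-04,  2.24966712e-01,  9.74366189e-01, -7.01462083e-04]), 'contact_force': array([ 0.16168942,  0.57560998, -0.09463021]), 'moment': array([-0.05414405,  0.01707192, -0.00565613]), 'grasp_force': 0.0, 'opening': 0.08516460573499801}
top [[-0.01, 0.99, -0.12, 0.5], [-1.0, -0.01, -0.0, 0.1], [-0.01, 0.12, 0.99, 0.9], [0.0, 0.0, 0.0, 1.0]]
side [[0.91, 0.27, -0.32, 0.29], [-0.42, 0.61, -0.67, -0.62], [0.01, 0.75, 0.66, 0.76], [0.0, 0.0, 0.0, 1.0]]
```

View pics/top0.png

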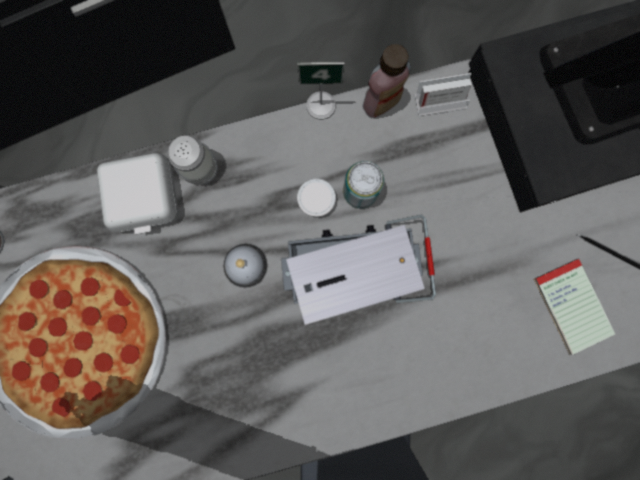

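View pics/side0.png

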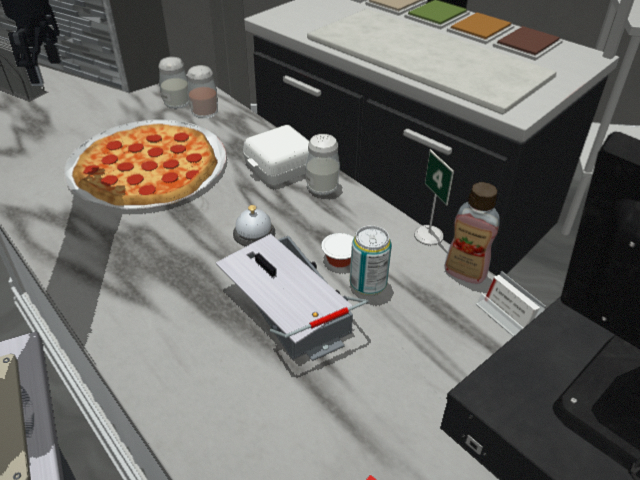

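The top view shows the box with its long axis roughly along the image rows. Near pin is at about (402,260), rib (331,280), square hole (308,288), red grip (430,257), bell (245,265), cup (317,198) and can (364,184). The side view shows the same, with the rib at about (263,263), pin (315,314) and grip (330,317).

Run:
```python
from h import *
T=cv2.imread("pics/top0.png");S=cv2.imread("pics/side0.png")
def blobs(im,x0,y0,x1,y1,f):
    hsv=cv2.cvtColor(im,cv2.COLOR_BGR2HSV)[y0:y1,x0:x1].astype(int)
    m=f(hsv).astype(np.uint8); n,l,st,c=cv2.connectedComponentsWithStats(m)
    i=1+np.argmax(st[1:,4]); pts=np.argwhere(l==i)[:,::-1]+[x0,y0]
    r=cv2.minAreaRect(pts.astype(np.float32)); c=pts.mean(0)
    d=np.linalg.svd(pts-c,full_matrices=False)[2][0]; t=(pts-c)@d
    return c,len(pts),c+d*t.min(),c+d*t.max()
red=lambda h:((h[...,0]<8)|(h[...,0]>172))&(h[...,1]>150)&(h[...,2]>70)
brass=lambda h:(h[...,0]>10)&(h[...,0]<32)&(h[...,1]>80)
blk=lambda h:(h[...,2]<50)
G=[blobs(T,415,225,445,290,red),blobs(S,300,300,360,335,red)]
P=[blobs(T,392,250,412,270,brass),blobs(S,305,305,325,322,brass)]
Rb=[blobs(T,313,268,350,292,blk),blobs(S,245,245,285,285,blk)]
for nm,(a,b) in dict(grip=G,pin=P,rib=Rb).items():
    print(nm,a[1],b[1],np.round(a[0],1),np.round(b[0],1))
    p,e=two(ray("top",*a[0]),ray("side",*b[0])); print("  ",p.round(4),"gap",e.round(4))
g,_=two(ray("top",*G[0][0]),ray("side",*G[1][0]))
for k in(2,3): print("grip end",onz("top",*G[0][k],g[2]).round(4))
print("pin z54",onz("top",*P[0][0],.053).round(4))
for k in(2,3): print("rib end",onz("top",*Rb[0][k],.07).round(4))
for u in[(287,261),(408,227),(424,290),(305,324)]: print("corner",onz("top",*u,.054).round(4))
for u,z in[((245,265),.03),((317,198),.034),((364,180),.115)]: print("obst",onz("top",*u,z).round(4))
cv2.imwrite("pics/c1.png",np.hstack([cv2.resize(T[200:340,270:450],None,fx=2.2,fy=2.2,interpolation=2),cv2.resize(S[220:360,210:390],None,fx=2.2,fy=2.2,interpolation=2)]))
```

```text
grip 177 221 [429.  256.2] [329.  317.1]
   [ 0.5606 -0.0788  0.0845] gap 0.0007
pin 11 19 [401.6 259.9] [314.8 314.4]
   [ 0.5568 -0.038   0.051 ] gap 0.0005
rib 85 190 [330.4 280.8] [265.2 264.7]
   [0.5221 0.0869 0.0632] gap 0.0002
grip end [ 0.5913 -0.076   0.0845]
grip end [ 0.5304 -0.0814  0.0845]
pin z54 [ 0.5569 -0.0378  0.053 ]
rib end [0.5281 0.0651 0.07  ]
rib end [0.5161 0.1084 0.07  ]
corner [0.5578 0.1616 0.054 ]
corner [ 0.6144 -0.0508  0.054 ]
corner [ 0.5042 -0.0746  0.054 ]
corner [0.4493 0.1315 0.054 ]
obst [0.5534 0.2385 0.03  ]
obst [0.6724 0.1081 0.034 ]
obst [0.685  0.0298 0.115 ]
```

View pics/c1.png

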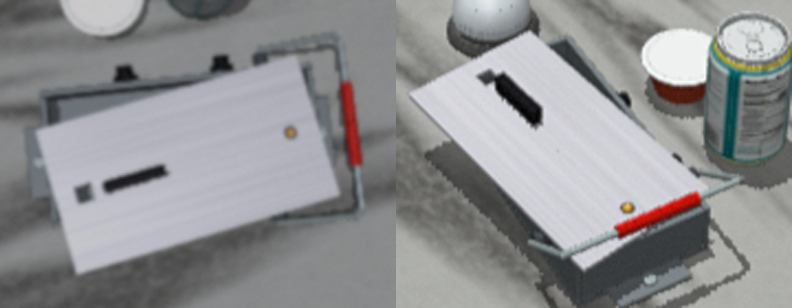

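The crop shows the cover turned over the box, with the near pin in its hole, the rib and square hole clear, and the bail up at the near end. The triangulated points fit: pin height 51–53 mm, grip at 72.8 mm radius giving a bail angle of about 2.18 rad, and box yaw about 0.09. First I turn the tool so its x lies along box y and shut the fingers.

{"method": "send_rows", "body": {
  "motion": [
    [[0,0,0.054],[0,0,0],0],
    [[0,0,0.054],[0,0,0],0],
    [[0,0,0.054],[0,0,0],0],
    [[0,0,0.054],[0,0,0],0],
    [[0,0,0.054],[0,0,0],0],
    [[0,0,0.056],[0,0,0],0],
    [[0,0,0],[0,0,0],0]
  ]
}}

```text
clock: 0.98
ee_pos: [0.2738, 0.5617, 0.3035]
tcp_rot: [0.0, 0.673, 0.74, -0.0]
contact_force: [-0.0, 0.6, -0.2]
opening: 0.0001
grasp_force: 0.0
```

```bash
cat >> h.py <<'E'
yaw=0.09; pin=np.array([.5568,-.038,0]); bx=np.array([np.cos(yaw),np.sin(yaw),0]); by=np.array([-np.sin(yaw),np.cos(yaw),0])
org=pin+.085*by
def W(x,y,z): return org+x*bx+y*by+[0,0,z]
def go(tip):   # tip target (shut fingers) -> shift needed, in row units of 0.08 m
    s=read_state();T=pose(s); d=np.array(tip)+[0,0,.073]-T[:3,3]
    print("t",s["clock"],"tip",(T[:3,3]-[0,0,.073]).round(4),"tool x",T[:3,0].round(3),"z",T[:3,2].round(3)); print("shift units",(T[:3,:3].T@d/.08).round(3),"F",s["contact_force"].round(2))
E
python3 - <<'E'
from h import *
print(org, W(0,85,.046))
# rib at .5221,.0869; approach on -x side of cover, 35 mm off along cover -x
r=np.array([.5221,.0869,0]); c=np.array([np.cos(.27),np.sin(.27),0])
go(r-.04*c+[0,0,.12]); go(r-.04*c+[0,0,.062])
E
```

```text
[0.54916032 0.04665598 0.        ] [-7.09051636e+00  8.47026383e+01  4.60000000e-02]
t 0.975 tip [0.2738 0.5617 0.2305] tool x [-0.094  0.996 -0.001] z [-0.    -0.001 -1.   ]
shift units [-6.287  2.04   1.385] F [-0.03  0.58 -0.15]
t 0.975 tip [0.2738 0.5617 0.2305] tool x [-0.094  0.996 -0.001] z [-0.    -0.001 -1.   ]
shift units [-6.286  2.04   2.11 ] F [-0.03  0.58 -0.15]
```

{"method": "send_rows", "body": {
  "motion": [
    [[0,0,0],[-0.3,0.1,0],0],
    [[0,0,0],[-0.66,0.21,0.1],0],
    [[0,0,0],[-0.66,0.21,0.15],0],
    [[0,0,0],[-0.66,0.21,0.15],0],
    [[0,0,0],[-0.66,0.21,0.2],0],
    [[0,0,0],[-0.66,0.21,0.2],0],
    [[0,0,0],[-0.66,0.21,0.2],0],
    [[0,0,0],[-0.66,0.21,0.2],0],
    [[0,0,0],[-0.66,0.21,0.19],0],
    [[0,0,0],[-0.6,0.2,0],0]
  ]
}}

```text
clock: 2.22
ee_pos: [0.4774, 0.0821, 0.1917]
tcp_rot: [-0.0, 0.672, 0.741, -0.001]
contact_force: [1.6, 0.8, 0.2]
opening: -0.0001
grasp_force: 0.0
```

Run:
```python
from h import *
r=np.array([.5221,.0869,0]); c=np.array([np.cos(.27),np.sin(.27),0])
go(r-.04*c+[0,0,.062]);cv2.imwrite("pics/t2.png",cv2.resize(camera("side")[150:350,180:420],None,fx=2.5,fy=2.5))
```

```text
t 2.225 tip [0.4774 0.0821 0.1187] tool x [-0.097  0.995 -0.   ] z [-0.001 -0.001 -1.   ]
shift units [-0.08   0.071  0.709] F [1.56 0.81 0.21]
```

View pics/t2.png

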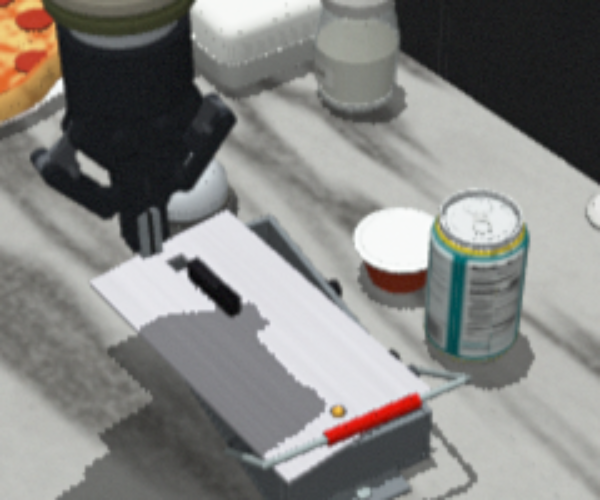

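The picture shows the shut fingers hanging above the cover's −x half, about level with the rib. Next I go down beside the rib.

{"method": "send_rows", "body": {
  "motion": [
    [[0,0,0],[0,0,0.3],0],
    [[0,0,0],[0,0,0.25],0],
    [[0,0,0],[0,0,0.12],0],
    [[0,0,0],[0,0,0.04],0],
    [[0,0,0],[0,0.06,0],0],
    [[0,0,0],[0,0.06,0],0],
    [[0,0,0],[0,0.06,0],0],
    [[0,0,0],[0,0,0],0]
  ]
}}

```text
clock: 3.28
ee_pos: [0.4924, 0.0856, 0.1361]
tcp_rot: [0.0, 0.674, 0.739, 0.0]
contact_force: [1.1, 0.6, 0.5]
opening: 0.0001
grasp_force: 0.0
```

Run:
```python
from h import *
go(W(0,45,.062)) if 0 else go(org+.045*by+[0,0,.062])
```

```text
t 3.275 tip [0.4924 0.0856 0.0631] tool x [-0.093  0.996  0.   ] z [ 0.001  0.    -1.   ]
shift units [0.013 0.663 0.014] F [1.12 0.56 0.47]
```

{"method": "send_rows", "body": {
  "motion": [
    [[0,0,0],[0,0.04,0],0],
    [[0,0,0],[0,0.04,0],0],
    [[0,0,0],[0,0.04,0],0],
    [[0,0,0],[0,0.04,0],0],
    [[0,0,0],[0,0.04,0],0],
    [[0,0,0],[0,0.04,0],0]
  ]
}}

```text
clock: 4.03
ee_pos: [0.5111, 0.0874, 0.1358]
tcp_rot: [-0.0, 0.674, 0.739, -0.0]
contact_force: [-0.8, 1.2, -0.1]
opening: -0.0002
grasp_force: 0.5
```

Run:
```python
from h import *
go(org+.045*by+[0,0,.062]);cv2.imwrite("pics/t3.png",np.hstack([cv2.resize(camera("side")[210:350,210:370],None,fx=2.5,fy=2.5),cv2.resize(camera("top")[200:340,280:440],None,fx=2.5,fy=2.5)]))
```

```text
t 4.025 tip [0.5111 0.0874 0.0628] tool x [-0.093  0.996  0.   ] z [-0.  0. -1.]
shift units [0.011 0.428 0.01 ] F [-0.75  1.16 -0.06]
```

View pics/t3.png

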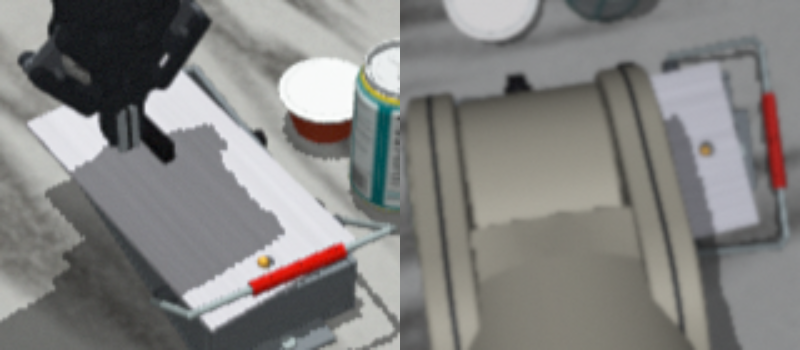

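The fingers are against the rib's −x side and the cover has begun to swing. About 15 mm should remain.

{"method": "send_rows", "body": {
  "motion": [
    [[0,0,0],[0,0.03,0],0],
    [[0,0,0],[0,0.03,0],0],
    [[0,0,0],[0,0.03,0],0],
    [[0,0,0],[0,0.03,0],0],
    [[0,0,0],[0,0,0],0]
  ]
}}

```text
clock: 4.75
ee_pos: [0.5208, 0.0881, 0.1359]
tcp_rot: [0.0, 0.674, 0.739, 0.0]
contact_force: [-0.5, 0.2, -0.9]
opening: 0.0003
grasp_force: 0.2
```

{"method": "send_rows", "body": {
  "motion": [
    [[0,0,0],[0,0.03,0],0],
    [[0,0,0],[0,0.03,0],0],
    [[0,0,0],[0,0,0],0]
  ]
}}

```text
clock: 5.12
ee_pos: [0.5257, 0.0886, 0.136]
tcp_rot: [0.0, 0.674, 0.739, 0.0]
contact_force: [-0.2, -0.8, 0.1]
opening: 0.0
grasp_force: 0.0
```

Run:
```python
from h import *
go(org+.045*by+[0,0,.062]);cv2.imwrite("pics/t4.png",cv2.resize(camera("side")[210:350,210:370],None,fx=4,fy=4))
```

```text
t 5.125 tip [0.5257 0.0886 0.063 ] tool x [-0.093  0.996 -0.   ] z [ 0.001 -0.    -1.   ]
shift units [0.014 0.245 0.012] F [-0.22 -0.78  0.08]
```

View pics/t4.png

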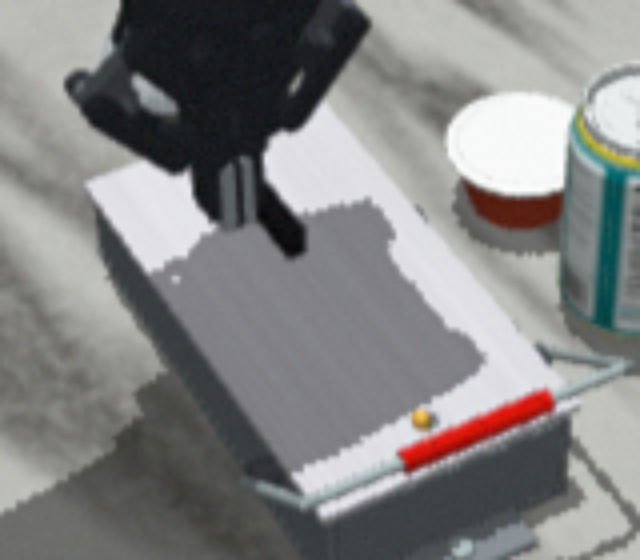

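The cover now looks nearly parallel to the box, with the fingers still against the rib. I can't yet tell whether it has dropped, so I push in small steps and watch the force for the pin.

{"method": "send_rows", "body": {
  "motion": [
    [[0,0,0],[0,0.02,0],0],
    [[0,0,0],[0,0.02,0],0],
    [[0,0,0],[0,0,0],0]
  ]
}}

```text
clock: 5.55
ee_pos: [0.5286, 0.089, 0.1359]
tcp_rot: [0.0, 0.674, 0.739, 0.0]
contact_force: [0.1, -0.4, 0.0]
opening: -0.0001
grasp_force: 0.0
```

{"method": "send_rows", "body": {
  "motion": [
    [[0,0,0],[0,0.02,0],0],
    [[0,0,0],[0,0.01,0],0],
    [[0,0,0],[0,0,0],0]
  ]
}}

```text
clock: 5.92
ee_pos: [0.531, 0.0892, 0.1359]
tcp_rot: [-0.0, 0.674, 0.739, 0.0]
contact_force: [0.2, 0.2, -0.3]
opening: 0.0005
grasp_force: 0.0
```

Run:
```python
from h import *
cv2.imwrite("pics/t5.png",cv2.resize(camera("side")[210:350,210:370],None,fx=4,fy=4))
```

```text
(no output)
```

View pics/t5.png

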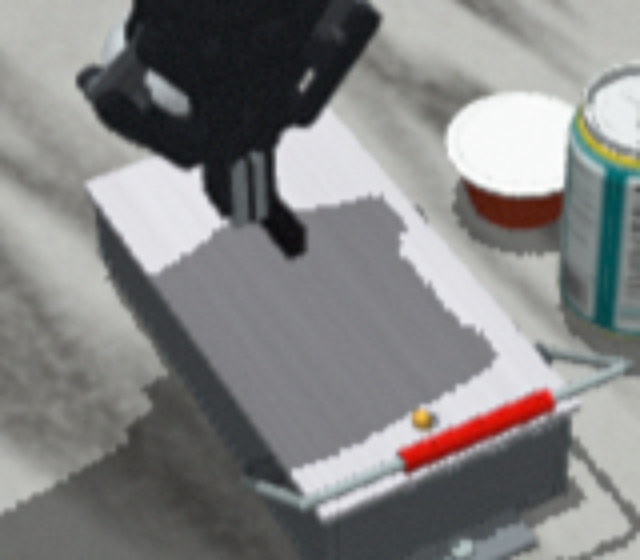

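Between the last two pictures the rib end stayed at (293,245) although the tip moved 5 mm. The cover has probably dropped and stopped on the pin. I back off, rise, go to the bail end and look.

{"method": "send_rows", "body": {
  "motion": [
    [[0,0,0],[0,-0.1,0],0],
    [[0,0,0],[0,0,-0.4],0],
    [[0,0,0],[0,0,-0.6],0],
    [[0,0,0],[-0.3,0.04,0],0],
    [[0,0,0],[-0.5,0.06,0],0],
    [[0,0,0],[-0.5,0.06,0],0],
    [[0,0,0],[-0.5,0.06,0],0],
    [[0,0,0],[-0.5,0.06,0],0],
    [[0,0,0],[-0.3,0,0],0],
    [[0,0,0],[0,0,0],0]
  ]
}}

```text
clock: 7.22
ee_pos: [0.5638, -0.1189, 0.2158]
tcp_rot: [0.0, 0.675, 0.738, -0.0]
contact_force: [0.2, 0.8, 0.2]
opening: 0.0001
grasp_force: 0.0
```

Run:
```python
from h import *
go(org-.165*by+[0,0,.068])
T=camera("top");S=camera("side");cv2.imwrite("pics/top6.png",T);cv2.imwrite("pics/side6.png",S)
cv2.imwrite("pics/t6.png",np.hstack([cv2.resize(S[210:350,210:370],None,fx=2.5,fy=2.5),cv2.resize(T[200:340,280:440],None,fx=2.5,fy=2.5)]))
```

```text
t 7.225 tip [ 0.5638 -0.1189  0.1428] tool x [-0.089  0.996 -0.001] z [-0.    -0.001 -1.   ]
shift units [0.015 0.004 0.935] F [0.18 0.78 0.15]
```

View pics/t6.png

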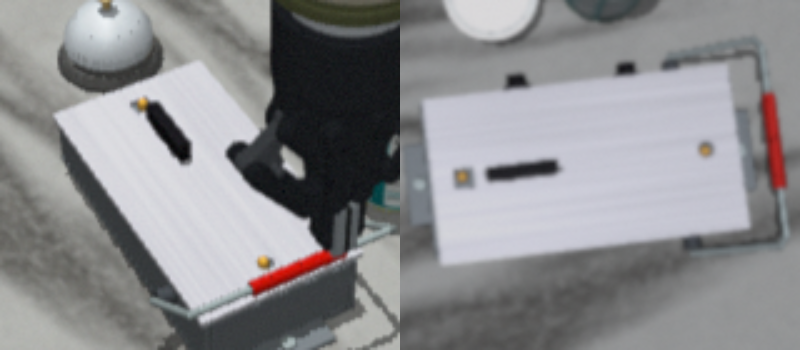

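The far pin shows brass in the square hole, at (462,177) in the crop, and the cover is square on the box. I check the heights and the box yaw.

Run:
```python
from h import *
T=cv2.imread("pics/top6.png");S=cv2.imread("pics/side6.png")
def cen(im,x0,y0,x1,y1,f):
    h=cv2.cvtColor(im,cv2.COLOR_BGR2HSV)[y0:y1,x0:x1].astype(int); p=np.argwhere(f(h))[:,::-1]+[x0,y0]; return p.mean(0)
brass=lambda h:(h[...,0]>10)&(h[...,0]<32)&(h[...,1]>80)
blk=lambda h:(h[...,2]<50)
f=two(ray("top",*cen(T,455//1-0 if 0 else 458,0,459,1,blk)),ray("top",0,0)) if 0 else None
A=lambda t,s:two(ray("top",*t),ray("side",*s))
fp=A(cen(T,457-160,263,313,278,brass) if 0 else cen(T,298,264,311,277,brass),cen(S,262,246,272,255,brass))
npn=A(cen(T,396,254,408,266,brass),cen(S,309,308,322,322,brass))
rb=A(cen(T,313,262,345,274,blk),cen(S,266,248,290,276,blk))
print("far",fp,"near",npn,"rib",rb)
d=fp[0]-npn[0];print("len",np.linalg.norm(d[:2]),"yaw",np.arctan2(-d[0],d[1]))
for u in[(424,102),(728,65),(750,227),(440,264)]: print(onz("top",280+(u[0]-400)/2.5,200+u[1]/2.5,.05).round(4))
```

```text
far (array([0.54125399, 0.13155727, 0.04988017]), np.float64(0.0005271286293450106)) near (array([ 0.55737575, -0.03785578,  0.05058456]), np.float64(0.0008312641523400673)) rib (array([0.54461437, 0.08946088, 0.05770321]), np.float64(0.0007740583068707201))
len 0.17017841292943567 yaw 0.09487675190628973
[0.5936 0.1571 0.05  ]
[ 0.6166 -0.0572  0.05  ]
[ 0.5029 -0.0684  0.05  ]
[0.4807 0.1468 0.05  ]
```

The cover is seated: pins 170 mm apart, rib centre 58 mm up, box yaw 0.095. Now I go down behind the bail and sweep it up.

{"method": "send_rows", "body": {
  "motion": [
    [[0,0,0],[0,0,0.4],0],
    [[0,0,0],[0,0,0.4],0],
    [[0,0,0],[0,0,0.1],0],
    [[0,0,0],[0.1,0,0],0],
    [[0,0,0],[0.1,0,0],0],
    [[0,0,0],[0.1,0,0],0],
    [[0,0,0],[0.1,0,-0.06],0],
    [[0,0,0],[0.1,0,-0.06],0],
    [[0,0,0],[0.1,0,-0.04],0],
    [[0,0,0],[0.1,0,-0.04],0]
  ]
}}

```text
clock: 8.57
ee_pos: [0.5593, -0.0599, 0.1602]
tcp_rot: [-0.0, 0.673, 0.739, 0.0]
contact_force: [0.1, -1.0, 0.6]
opening: 0.0002
grasp_force: 0.6
```

{"method": "send_rows", "body": {
  "motion": [
    [[0,0,0],[0.1,0,-0.02],0],
    [[0,0,0],[0.1,0,-0.02],0],
    [[0,0,0],[0.1,0,0],0],
    [[0,0,0],[0.1,0,0],0],
    [[0,0,0],[0.1,0,0.02],0],
    [[0,0,0],[0.1,0,0.04],0],
    [[0,0,0],[0.1,0,0.05],0],
    [[0,0,0],[0.08,0,0.05],0],
    [[0,0,0],[0,0,0],0]
  ]
}}

```text
clock: 9.7
ee_pos: [0.5533, 0.0019, 0.1498]
tcp_rot: [-0.0, 0.673, 0.739, -0.0]
contact_force: [0.0, 0.3, 0.3]
opening: 0.0
grasp_force: 0.0
```

Run:
```python
from h import *
go(org-.043*by+[0,0,.08])
T=camera("top");S=camera("side");cv2.imwrite("pics/top7.png",T);cv2.imwrite("pics/side7.png",S)
o=[]
for im,(x0,y0,x1,y1) in((T,(340,200,450,330)),(S,(230,200,370,350))):
    h=cv2.cvtColor(im,cv2.COLOR_BGR2HSV)[y0:y1,x0:x1].astype(int)
    m=((h[...,0]<8)|(h[...,0]>172))&(h[...,1]>150)&(h[...,2]>70); p=np.argwhere(m)[:,::-1]+[x0,y0]; o.append(p.mean(0)); print(len(p),p.min(0),p.max(0),p.mean(0))
print(two(ray("top",*o[0]),ray("side",*o[1])))
cv2.imwrite("pics/t7.png",np.hstack([cv2.resize(S[200:340,210:370],None,fx=2.5,fy=2.5),cv2.resize(T[200:340,280:440],None,fx=2.5,fy=2.5)]))
```

```text
t 9.7 tip [0.5533 0.0019 0.0768] tool x [-0.094  0.996  0.   ] z [-0.001  0.    -1.   ]
shift units [ 0.024 -0.001 -0.04 ] F [0.04 0.33 0.31]<stdin>:7: RuntimeWarning: Mean of empty slice.
  ret = um.true_divide(
Traceback (most recent call last):
ValueError: zero-size array to reduction operation minimum which has no identity
```

Run:
```python
from h import *
S=cv2.imread("pics/side7.png");h=cv2.cvtColor(S,cv2.COLOR_BGR2HSV)[200:350,230:370].astype(int)
m=((h[...,0]<8)|(h[...,0]>172))&(h[...,1]>150)&(h[...,2]>70); p=np.argwhere(m)[:,::-1]+[230,200]; print(len(p),p.min(0),p.max(0),p.mean(0))
cv2.imwrite("pics/t7.png",cv2.resize(S[180:350,210:380],None,fx=3.4,fy=3.4))
```

```text
116 [280 259] [349 279] [322.37931034 266.74137931]
```

View pics/t7.png

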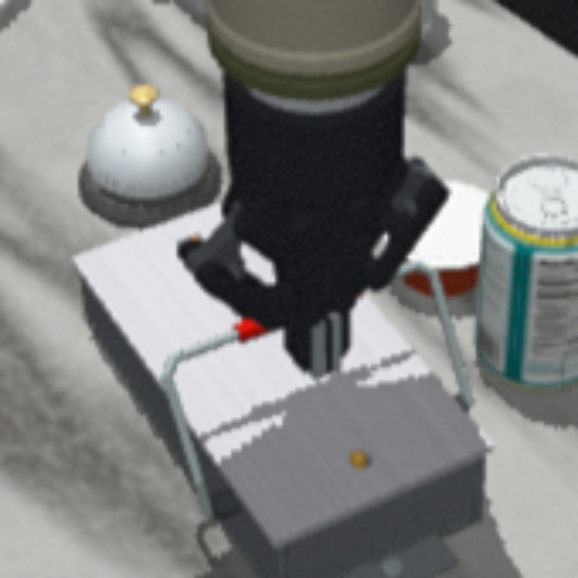

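The bail has swung over the cover and stands on the finger's +y side, with the grip's left end at about (281,276) in the full picture. I take its angle from the ray crossing the plane box x = −32 mm.

Run:
```python
from h import *
o,d=ray("side",280.5,276.5); 
for X in(-.032,-.028):
    n=bx; P=org+X*bx; p=o+d*((P-o)@n)/(d@n); y=(p-org)@by; print(y,p[2],np.hypot(y+.07,p[2]-.038),np.arctan2(p[2]-.038,y+.07))
```

```text
-0.03316818424108713 0.10484210418215645 0.07631808136737164 1.0671648408088306
-0.02471835997714982 0.09564655258466437 0.07330451519555574 0.9049566669658214
```

{"method": "send_rows", "body": {
  "motion": [
    [[0,0,0],[-0.05,0,-0.2],0],
    [[0,0,0],[0,0,-0.4],0],
    [[0,0,0],[0.17,0,0],0],
    [[0,0,0],[0.17,0,0],0],
    [[0,0,0],[0,0,0.15],0],
    [[0,0,0],[0,0,0.13],0],
    [[0,0,0],[0.03,0,0.05],0],
    [[0,0,0],[0.03,0,0.05],0],
    [[0,0,0],[0,0,0],0]
  ]
}}

```text
clock: 10.92
ee_pos: [0.5511, 0.0305, 0.1675]
tcp_rot: [-0.0, 0.673, 0.74, 0.001]
contact_force: [0.1, 3.9, 4.0]
opening: 0.0001
grasp_force: 2.3
```

Run:
```python
from h import *
go(org+[0,0,.062])
```

```text
t 10.925 tip [0.5511 0.0305 0.0945] tool x [-0.094  0.996  0.002] z [ 0.     0.002 -1.   ]
shift units [ 0.202 -0.006  0.406] F [0.09 3.92 4.05]
```

Contact is at the finger's −y edge (the force on the tool points up and to +y), so I am slightly too far ahead of the bar. I lift, shift back 9 mm and press again.

{"method": "send_rows", "body": {
  "motion": [
    [[0,0,0],[0,0,-0.2],0],
    [[0,0,0],[-0.13,0,-0.05],0],
    [[0,0,0],[0,0,0.12],0],
    [[0,0,0],[0.01,0,0.08],0],
    [[0,0,0],[0.03,0,0.06],0],
    [[0,0,0],[0,0,0],0]
  ]
}}

```text
clock: 11.68
ee_pos: [0.5513, 0.0225, 0.1664]
tcp_rot: [-0.0, 0.673, 0.739, -0.0]
contact_force: [0.3, 1.3, -0.2]
opening: 0.0003
grasp_force: 0.0
```

Run:
```python
from h import *
go(org+[0,0,.062])
S=camera("side");h=cv2.cvtColor(S,cv2.COLOR_BGR2HSV)[200:350,230:370].astype(int);cv2.imwrite("pics/side8.png",S)
m=((h[...,0]<8)|(h[...,0]>172))&(h[...,1]>150)&(h[...,2]>70); p=np.argwhere(m)[:,::-1]+[230,200]; p=p[p[:,0]<310];print(len(p),p.min(0),p.max(0))
l=p[p[:,0]<=p[:,0].min()+1].mean(0); o,d=ray("side",*l)
for X in(-.032,-.028):
    P=org+X*bx; q=o+d*((P-o)@bx)/(d@bx); y=(q-org)@by; print(l,y,q[2],np.hypot(y+.07,q[2]-.038),np.arctan2(q[2]-.038,y+.07))
```

```text
t 11.675 tip [0.5513 0.0225 0.0934] tool x [-0.093  0.996 -0.   ] z [-0.001 -0.    -1.   ]
shift units [0.303 0.002 0.393] F [ 0.28  1.29 -0.19]
97 [277 263] [309 279]
[277.625 276.625] -0.02268854430302895 0.09555472312398916 0.07450449646863945 0.8827686870301982
[277.625 276.625] -0.014092029311057122 0.08622916966603156 0.07383599388665771 0.7117939799431054
```

The bail is at about 0.8 rad and moving down under the finger. I follow the arc.

{"method": "send_rows", "body": {
  "motion": [
    [[0,0,0],[0.05,0,0.05],0],
    [[0,0,0],[0.05,0,0.06],0],
    [[0,0,0],[0.05,0,0.06],0],
    [[0,0,0],[0.04,0,0.06],0],
    [[0,0,0],[0.03,0,0.06],0],
    [[0,0,0],[0,0,0],0]
  ]
}}

```text
clock: 12.48
ee_pos: [0.5497, 0.0397, 0.1434]
tcp_rot: [-0.0, 0.673, 0.739, -0.0]
contact_force: [-0.1, 0.8, -0.6]
opening: 0.0002
grasp_force: 0.0
```

{"method": "send_rows", "body": {
  "motion": [
    [[0,0,0],[0.03,0,0.05],0],
    [[0,0,0],[0.01,0,0.04],0],
    [[0,0,0],[0,0,0.01],0],
    [[0,0,0],[0,0,0],0]
  ]
}}

```text
clock: 12.98
ee_pos: [0.5496, 0.0426, 0.1358]
tcp_rot: [-0.0, 0.674, 0.739, -0.0]
contact_force: [-0.2, -0.6, 0.1]
opening: -0.0003
grasp_force: 0.0
```

Run:
```python
from h import *
go(org+[0,0,.062])
```

```text
t 12.975 tip [0.5496 0.0426 0.0628] tool x [-0.093  0.996 -0.   ] z [-0. -0. -1.]
shift units [ 0.051 -0.001  0.01 ] F [-0.23 -0.56  0.08]
```

{"method": "send_rows", "body": {
  "motion": [
    [[0,0,0],[0,0,0.01],0],
    [[0,0,0],[0,0,0.01],0],
    [[0,0,0],[0,0,0],0]
  ]
}}

```text
clock: 13.35
ee_pos: [0.5498, 0.0427, 0.1346]
tcp_rot: [0.0, 0.674, 0.739, 0.0]
contact_force: [-1.8, 0.2, 3.8]
opening: 0.0
grasp_force: 2.0
```

{"method": "send_rows", "body": {
  "motion": [
    [[0,0,0],[0,0,0.01],0],
    [[0,0,0],[0,0,0],0]
  ]
}}

```text
clock: 13.6
ee_pos: [0.5499, 0.0427, 0.1343]
tcp_rot: [-0.0, 0.674, 0.739, 0.0]
contact_force: [-3.2, 0.6, 11.2]
opening: -0.0
grasp_force: 5.4
```

The force climbs stiffly to 11 N with the tip at 61.5 mm, which is the height of the grip's top at home, so the bail is on its stop. I rise clear and check.

{"method": "send_rows", "body": {
  "motion": [
    [[0,0,0],[0,0,-0.3],0],
    [[0,0,0],[0,0,-0.6],0],
    [[0,0,0],[0,0,-0.6],0],
    [[0,0,0],[-0.5,-0.3,0],0],
    [[0,0,0],[-0.5,-0.4,0],0],
    [[0,0,0],[-0.5,-0.4,0],0],
    [[0,0,0],[-0.5,-0.4,0],0],
    [[0,0,0],[-0.5,-0.2,0],0],
    [[0,0,0],[0,0,0],0]
  ]
}}

```text
clock: 14.72
ee_pos: [0.4315, -0.1721, 0.2536]
tcp_rot: [0.0, 0.676, 0.737, 0.0]
contact_force: [0.4, 1.2, 0.1]
opening: 0.0
grasp_force: 0.0
```

Run:
```python
from h import *
T=camera("top");S=camera("side");o=[]
for im,(x0,y0,x1,y1) in((T,(325,225,400,300)),(S,(250,220,340,320))):
    h=cv2.cvtColor(im,cv2.COLOR_BGR2HSV)[y0:y1,x0:x1].astype(int)
    m=((h[...,0]<8)|(h[...,0]>172))&(h[...,1]>150)&(h[...,2]>70); p=np.argwhere(m)[:,::-1]+[x0,y0]; o.append(p.mean(0) if len(p) else [0,0]); print(len(p),o[-1])
q,e=two(ray("top",*o[0]),ray("side",*o[1])); y=(q-org)@by; print("grip box",(q-org)@bx,y,q[2],e,"bail",np.arctan2(q[2]-.038,y+.07)-.265, read_state()["clock"])
cv2.imwrite("pics/t9.png",np.hstack([cv2.resize(S[180:340,210:390],None,fx=2.2,fy=2.2),cv2.resize(T[170:330,260:440],None,fx=2.2,fy=2.2)]))
```

```text
128 [353.4765625 264.59375  ]
79 [330.16455696 262.83544304]
grip box 0.029274591827270567 -0.01400144753262756 0.08595011059041718 0.0681919763942319 bail 0.4431252490482228 14.825
```

View pics/t9.png

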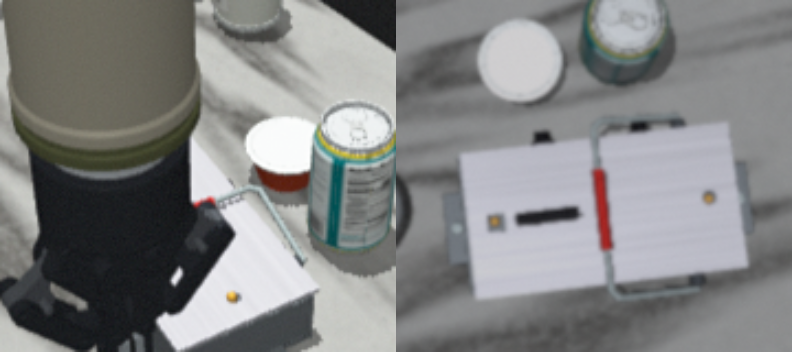

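In the top view the bail lies across the cover with the grip on the middle, but the arm hides it from the side. I move the arm away, high, towards its start place to measure the height.

{"method": "send_rows", "body": {
  "motion": [
    [[0,0,0],[0,-0.3,-0.3],0],
    [[0,0,0],[0.4,-0.3,-0.3],0],
    [[0,0,0],[0.65,-0.2,0],0],
    [[0,0,0],[0.65,0,0],0],
    [[0,0,0],[0.65,0,0],0],
    [[0,0,0],[0.65,0,0],0],
    [[0,0,0],[0.65,0,0],0],
    [[0,0,0],[0.65,0,0],0],
    [[0,0,0],[0.65,0,0],0],
    [[0,0,0],[0.6,0,0],0]
  ]
}}

```text
clock: 16.08
ee_pos: [0.3266, 0.27, 0.3013]
tcp_rot: [-0.0, 0.673, 0.74, -0.0]
contact_force: [0.8, -1.0, 0.6]
opening: 0.0003
grasp_force: 0.0
```

{"method": "send_rows", "body": {
  "motion": [
    [[0,0,0],[0.5,0,0],0],
    [[0,0,0],[0,0,0],0]
  ]
}}

```text
clock: 16.32
ee_pos: [0.3223, 0.3104, 0.3008]
tcp_rot: [-0.0, 0.671, 0.741, -0.001]
contact_force: [0.5, -0.8, -0.5]
opening: -0.0001
grasp_force: 0.0
```

Run:
```python
from h import *
T=camera("top");S=camera("side");o=[]
for im,(x0,y0,x1,y1) in((T,(345,240,365,290)),(S,(250,220,340,320))):
    h=cv2.cvtColor(im,cv2.COLOR_BGR2HSV)[y0:y1,x0:x1].astype(int)
    m=(((h[...,0]<8)|(h[...,0]>172))&(h[...,1]>150)&(h[...,2]>70)).astype(np.uint8); n,l,st,c=cv2.connectedComponentsWithStats(m)
    for i in range(1,n): 
        if st[i,4]>20: print(st[i],c[i]+[x0,y0])
    i=1+np.argmax(st[1:,4]); o.append(c[i]+[x0,y0])
q,e=two(ray("top",*o[0]),ray("side",*o[1])); y=(q-org)@by; print("grip box",(q-org)@bx,y,q[2],e,"bail",np.arctan2(q[2]-.038,y+.07)-.265, read_state()["clock"])
for u,z in[((245,265),.03),((317,198),.034),((364,180),.115)]: pass
d=cv2.absdiff(T,cv2.imread("pics/top0.png")).max(2)
for nm,(a,b,c2,d2) in dict(bell=(222,243,266,287),cup=(296,178,337,218),can=(344,160,385,208)).items(): print(nm,d[b:d2,a:c2].mean())
```

```text
[  5   7   8  36 131] [353.41221374 264.30534351]
[77 37 13 10 70] [333.9        261.82857143]
[ 22  50  36  17 175] [289.41714286 278.04571429]
grip box 0.0004899672251621972 5.6706913917134336e-05 0.0571584821829384 0.001235039009794907 bail 0.0019442164219360403 16.425
bell 1.7918388429752066
cup 2.1158536585365852
can 1.828760162601626
```

The grip is at box (0, 0, 57) mm with the bail angle about 0.00, and the can, cup and bell look unmoved. I hand it in.

```bash
python3 -c "
from station import sign_off
print(sign_off())"
```

```text
the job is handed in; nothing more can be done
None
```

The cover is seated flat on both pins, the bail is fully home and released, and the can, dip cup and bell were left where they stood; I handed the job in at about 16.4 s.

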